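# Rack up the change gears and spacer collars

### The job

Put the lathe's change gears and spacer collars away on their storage posts: the three toothed gears go on the post with the square base, the two smooth collars on the post with the round base. On each post the widest goes at the bottom and the narrowest on top, every piece lying flat on the one below. Do not knock over the drinking glass that stands among them.

Things in the scene. Friction and masses are not known exactly. Their poses are not given: they have to be found in the camera images.
- square_stand: Storage stand fixed to the bench, the one with the square base, 78 x 78 mm, 12 mm thick, dark wood. From its middle rises a plain steel post, 11 mm in diameter, whose rounded tip is 52 mm above the top of the base (64 mm above the bench). Origin: centre of the base's underside, at bench height, on the post's axis; z is up.
- round_stand: Storage stand fixed to the bench, the one with the round base, 84 mm in diameter, 12 mm thick, dark wood. From its middle rises a plain steel post, 11 mm in diameter, whose rounded tip is 52 mm above the top of the base (64 mm above the bench). Origin: centre of the base's underside, at bench height, on the post's axis; z is up.
- gear_large: The largest toothed gear, 62 mm across and 18 mm thick, lying flat and loose on the bench, with a 22 mm bore right through its middle. Origin: centre of its underside, on the axis of the bore; z is up along the axis (yaw does not matter). Bare steel, under 0.4 kg.
- gear_medium: The middle-sized toothed gear, 50 mm across and 18 mm thick, lying flat and loose on the bench, with a 22 mm bore right through its middle. Origin: centre of its underside, on the axis of the bore; z is up along the axis (yaw does not matter). Bare steel, under 0.4 kg.
- gear_small: The smallest toothed gear, 38 mm across and 18 mm thick, lying flat and loose on the bench, with a 22 mm bore right through its middle. Origin: centre of its underside, on the axis of the bore; z is up along the axis (yaw does not matter). Bare steel, under 0.4 kg.
- collar_wide: The wider smooth round collar (no teeth), 58 mm across and 24 mm thick, lying flat and loose on the bench, with a 22 mm bore right through its middle. Origin: centre of its underside, on the axis of the bore; z is up along the axis (yaw does not matter). Bare steel, under 0.4 kg.
- collar_narrow: The narrower smooth round collar (no teeth), 42 mm across and 24 mm thick, lying flat and loose on the bench, with a 22 mm bore right through its middle. Origin: centre of its underside, on the axis of the bore; z is up along the axis (yaw does not matter). Bare steel, under 0.4 kg.
- glass: Small empty drinking glass, clear and faceted, 60 mm across and 67 mm high, standing upright and loose among the pieces; it need not be moved. Origin: centre of its underside; z is up.

How it is judged:
By the outcome, as a careful person would: the job done as asked, in the order asked, and still so for the second after the job is handed in, with the robot touching nothing.
It also fails if it takes over 112 s, if anything falls off the work surface, if the arm or the gripper's body presses on something with over 40 N, if the wrist force passes 120 N, or if a joint passes its speed limit or range.

### The arm

A 6-joint arm with a two-finger parallel gripper is mounted at the origin on a cart in front of the work surface, level with it; the furniture and walls round the work are solid. World frame = base frame: x ahead of the robot, y to its left, z up, the work surface at z = 0. Lengths are in mm, angles in rad, forces in N, time in s.
With the tool pointing down it reaches from about 350 to 975 mm from the base axis. Payload 7.1 kg.
Tool frame: the origin (TCP) lies on the front face of the gripper's body, between the roots of the fingers; the fingertips stand 80 mm ahead of it and the grasp point (between the pads) lies 61 mm ahead of it (env.tips_ahead is the distance from the TCP to the fingertips, in mm); z points along the fingers, y is the line along which they close (so a half turn about z gives the same grasp; the last joint's range is limited). The gripper opens to 88 mm and grips with 3 to 60 N. Pads are 20 mm wide; open, the fingers measure 115 mm over their backs; the gripper's body (75 mm by 178 mm) begins 61 mm behind the grasp point.
Start: joints at [1.227, 0.423, 1.63, -0, 1.089, -0.019], TCP at [199.418, 592.316, 302.675] pointing down, gripper open.
Joint ranges: [-3, 3], [-0.9, 2.11], [0.09, 2.58], [-1.31, 4.45], [0.11, 2.69], [-2.54, 2.54]. Speed limits (rad/s): [2.39, 2.39, 3.01, 3.14, 3.14, 3.14].

### API

Orientations are given as a unit quaternion [x, y, z, w].
In Python, from station import env, set_gripper, viewer, workorder gives the robot as it stands. Calls block until the motion is done:
- env.reach(position, orientation): joint-space move of the TCP to a pose.
- env.move_l(position, rot=None, rate=150, f_stop=None): straight line of the TCP; rot=None keeps the orientation; rate is the mean speed in mm/s. With f_stop (N) it stops when the force on the tool has changed by that much, and returns True; else False.
- env.move_joints(angles): joint-space move.
- set_gripper(opening): finger opening in mm; the grip force is fixed at half the most; returns when the fingers have stopped.
- env.hold(seconds).
- env.ik(position, orientation): joint angles nearest the present ones, or None.
- env.read_state(): the state.
- viewer.camera(name): name is "scene" or "side" or "wrist"; returns the picture (400x640x3 uint8, blue, green, red); there is no depth.
- viewer.camera_params(name): a dict with "fx", "fy", "cx", "cy" (pixels), "pose" (4x4, takes a point from camera to world coordinates); the wrist camera has in their place "tool_from_camera" (4x4, takes a point from camera to tool coordinates, whose origin is the TCP and whose axes are the flange's). Camera axes: x right, y up, looking along -z (the intrinsics and any distortion apply to the point x, -y, -z); pixel columns grow to the right and rows downward; lengths in mm; the calibration is good to about 2 mm. A picture is of the moment at which its call begins: read the wrist's pose just before it. camera_params takes no time and is no camera call.
A pose or a line that the arm cannot do raises env.IKError and nothing moves.
- workorder.sign_off(): hands the job in; it is judged then, once.
The state is a dict: "time_s": time; "qpos": joint angles; "dq": joint speeds; "tau": joint torques, N m; "tool_pos": TCP position; "orientation": TCP orientation; "force": force on the tool from outside, world axes, zero at the start; "wrist_torque": the same for the moment, N m; "width": finger opening in mm; "grip_force": force on a finger pad.
Only numpy, scipy, OpenCV 4.12 (cv2) and the standard library are available. Lean on these libraries where they do the work, as an engineer would, in place of code of your own. Each camera call takes 0.05 s, during which the arm holds its last target. There are 200 camera calls.

## Working session

There is one attempt and no reset: what is moved stays moved. The work goes in short steps, each a Python script; the robot and the scene stay as the last script left them, time stands still between calls to the robot, and variables do not carry over. Pictures are saved under pics/ and viewed, at most 14 in all, crops included, and the job is handed in when it is done.

```bash
ls; mkdir -p pics; python3 - <<'E'
from station import env, viewer
import cv2, numpy as np
np.set_printoptions(suppress=True,precision=3)
s=env.read_state(); print(s)
for n in ("scene","side","wrist"):
    cv2.imwrite(f"pics/{n}0.png",viewer.camera(n)); print(n,viewer.camera_params(n))
E
```

```text
pics
{'time_s': 0.0, 'qpos': array([ 1.227,  0.424,  1.631,  0.   ,  1.089, -0.019]), 'dq': array([-0.001,  0.001, -0.001,  0.002, -0.   ,  0.   ]), 'tau': array([ -0.   , -54.462, -27.367,   0.064,   0.023,  -0.   ]), 'tool_pos': array([199.296, 591.931, 301.93 ]), 'orientation': array([ 0.162,  0.987, -0.001, -0.   ]), 'force': array([-0.591,  0.069, -1.   ]), 'wrist_torque': array([-0.042, -0.009, -0.04 ]), 'grip_force': 0.0, 'width': 87.90331376992731}
scene {'fx': 394.10961149419387, 'fy': 394.10961149419387, 'cx': 315.9114803208744, 'cy': 198.68988752490628, 'pose': array([[   0.893,    0.311,   -0.326,  195.167],
       [  -0.45 ,    0.581,   -0.678, -541.601],
       [  -0.022,    0.752,    0.659,  740.036],
       [   0.   ,    0.   ,    0.   ,    1.   ]])}
side {'fx': 401.11731647768795, 'fy': 401.11731647768795, 'cx': 324.14259640647606, 'cy': 199.7522914138524, 'pose': array([[   0.888,    0.274,   -0.369,  200.276],
       [  -0.459,    0.546,   -0.701, -479.96 ],
       [   0.009,    0.792,    0.611,  609.853],
       [   0.   ,    0.   ,    0.   ,    1.   ]])}
wrist {'fx': 306.1966501771288, 'fy': 306.1966501771288, 'cx': 323.24095507098826, 'cy': 204.37058384333002, 'tool_from_camera': array([[ -0.001,   0.963,   0.268,  72.646],
       [  1.   ,   0.001,  -0.   ,  -1.207],
       [ -0.001,   0.268,  -0.963, -82.463],
       [  0.   ,   0.   ,   0.   ,   1.   ]])}
```

View pics/scene0.png

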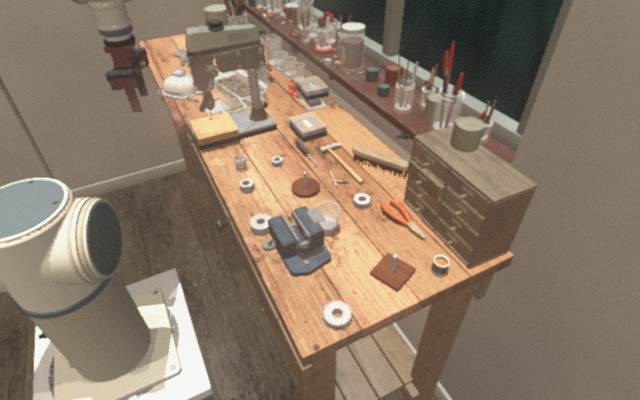

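View pics/side0.png

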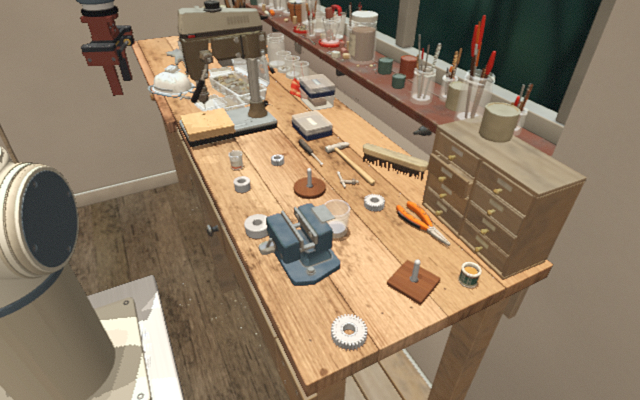

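View pics/wrist0.png

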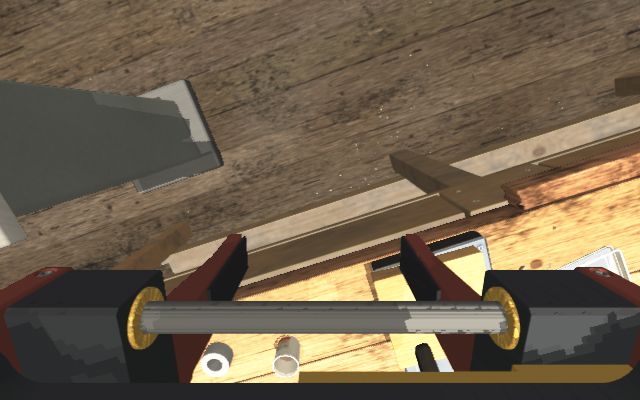

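The scene and side pictures show the large gear at side(350,331), the square stand at (413,280) and the round stand at (309,187). The other rings are near (257,226), (242,184), (278,160) and (374,202). The glass is behind the vise at about (335,218). I'll enlarge these.

```bash
python3 - <<'E'
import cv2
a=cv2.imread("pics/side0.png"); b=cv2.imread("pics/scene0.png")
cv2.imwrite("pics/c1.png",cv2.resize(a[145:245,225:395],None,fx=4.7,fy=4.7,interpolation=cv2.INTER_CUBIC))
cv2.imwrite("pics/c2.png",cv2.resize(a[250:350,320:490],None,fx=4.7,fy=4.7,interpolation=cv2.INTER_CUBIC))
cv2.imwrite("pics/c3.png",cv2.resize(b[145:245,225:395],None,fx=4.7,fy=4.7,interpolation=cv2.INTER_CUBIC))
E
```

```text
(no output)
```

View pics/c1.png

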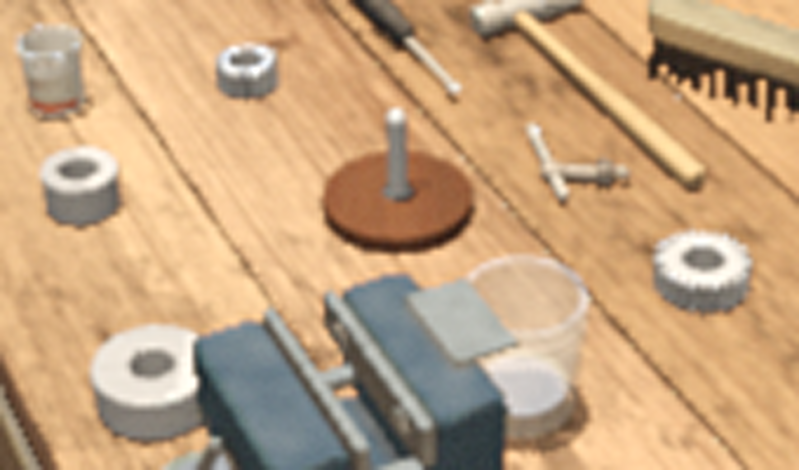

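View pics/c2.png

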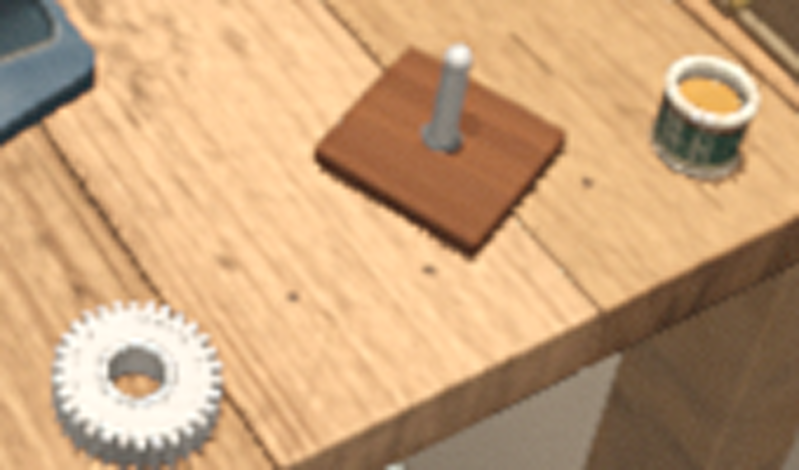

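View pics/c3.png

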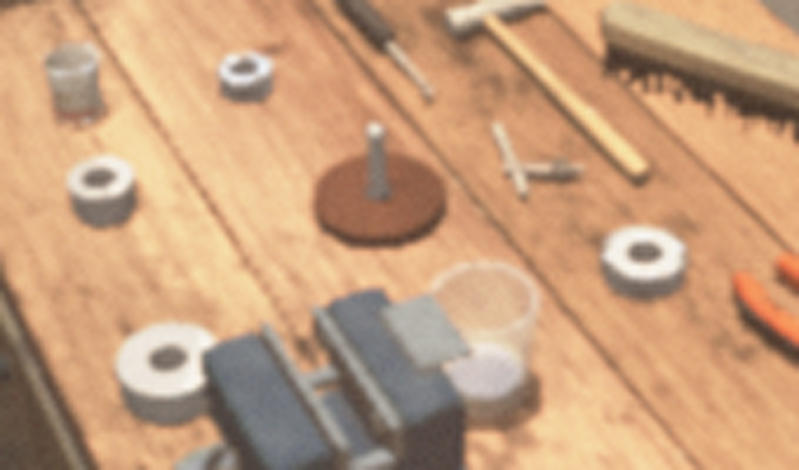

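c1 and c2 (side) and c3 (scene) show all five pieces and both posts clearly. The wide collar, at c1 (153,364), is tight against the vise. The glass stands right behind the vise, at c1 (535,350). Next I'll convert these pixels to positions.

```bash
cat > h.py <<'E'
import numpy as np, cv2
from station import env, set_gripper, viewer, workorder
from scipy.spatial.transform import Rotation as R
np.set_printoptions(suppress=True,precision=1)
def on_plane(P,T,uv,z):
    d=T[:3,:3]@np.array([(uv[0]-P["cx"])/P["fx"],-(uv[1]-P["cy"])/P["fy"],-1])
    o=T[:3,3]; return o+d*(z-o[2])/d[2]
def fixed(name,uv,z):
    P=viewer.camera_params(name); return on_plane(P,P["pose"],uv,z)
def quat(yaw):   # tool down; closing line (tool y) at angle yaw+90deg in the world
    return (R.from_euler("z",yaw)*R.from_quat([0,1,0,0])).as_quat()
def wrist(fn):
    s=env.read_state(); im=viewer.camera("wrist"); cv2.imwrite(fn,im); P=viewer.camera_params("wrist")
    T=np.eye(4);T[:3,:3]=R.from_quat(s["orientation"]).as_matrix();T[:3,3]=s["tool_pos"]
    return im,P,T@P["tool_from_camera"]
E
python3 - <<'E'
from h import *
f=lambda c,o:(o[0]+(c[0]+.5)/4.7-.5,o[1]+(c[1]+.5)/4.7-.5)
A=(225,145);B=(320,250)
for n,cam,c,o,z in [("cn","side",(78,170),A,24),("cw","side",(153,364),A,24),("gs","side",(246,61),A,18),("gm","side",(704,258),A,18),
 ("rb","side",(397,193),A,12),("rt","side",(397,115),A,62),("glassbot","side",(533,395),A,5),("glassrim","side",(530,308),A,67),("gl","side",(137,372),B,18),("sb","side",(443,145),B,12),("st","side",(459,55),B,62),
 ("visejaw","side",(400,280),A,70),
 ("cn","scene",(100,178),A,24),("cw","scene",(169,358),A,24),("gs","scene",(245,68),A,18),("gm","scene",(645,252),A,18),("rb","scene",(377,194),A,12),("rt","scene",(376,130),A,62),("glassrim","scene",(482,310),A,67)]:
    print(n,cam,fixed(cam,f(c,o),z))
for n,p in [("gl",(338,313)),("sb",(393,271))]: print(n,"scene",fixed("scene",p,18 if n=="gl" else 12))
# tool reach check of x axis
s=env.read_state(); print(R.from_quat(s["orientation"]).as_matrix())
E
```

```text
cn side [401.9 356.6  24. ]
cw side [383.4 186.8  24. ]
gs side [528.3 429.2  18. ]
gm side [666.8 145.3  18. ]
rb side [553.8 275.4  12. ]
rt side [554.8 275.9  62. ]
glassbot side [544.3 104.9   5. ]
glassrim side [536.6  97.7  67. ]
gl side [ 429.6 -139.9   18. ]
sb side [ 599.1 -100.    12. ]
st side [600.2 -97.1  62. ]
visejaw side [490.9 139.4  70. ]
cn scene [401.6 355.6  24. ]
cw scene [382.8 185.5  24. ]
gs scene [528.5 429.2  18. ]
gm scene [665.4 143.2  18. ]
rb scene [552.1 273.6  12. ]
rt scene [553.2 272.7  62. ]
glassrim scene [532.5  97.5  67. ]
gl scene [ 429.9 -143.4   18. ]
sb scene [ 598.  -102.2   12. ]
[[-0.9  0.3 -0. ]
 [ 0.3  0.9 -0. ]
 [ 0.  -0.  -1. ]]
```

```bash
python3 - <<'E'
from h import *
L={"gl":(429.7,-141.6,18),"st":(599.2,-100,62),"gm":(666,144.3,18),"gs":(528.4,429.2,18),"cn":(401.7,356,24),"rt":(553.5,274.5,62),"cw":(383.1,186.2,24)}
W=[]
for n,p in L.items():
    env.reach([p[0],p[1],280],quat(0)); env.hold(.2)
    im,P,T=wrist(f"pics/w_{n}.png")
    np.savez(f"pics/w_{n}.npz",T=T)
    c=(np.linalg.inv(T)@[*p,1])[:3]; u=P["cx"]+P["fx"]*c[0]/-c[2]; v=P["cy"]-P["fy"]*c[1]/-c[2]
    print(n,u,v,env.read_state()["time_s"])
    k=im[int(v)-65:int(v)+65,int(u)-65:int(u)+65]
    k=cv2.resize(k,(390,390),interpolation=cv2.INTER_CUBIC)[45:345,:]
    cv2.imwrite(f"pics/k_{n}.png",k); 
    cv2.drawMarker(k,(int((u-int(u)+65)*3),int((v-int(v)+65)*3)-45),(0,0,255),cv2.MARKER_CROSS,16,1); W.append(k)
cv2.imwrite("pics/m1.png",np.vstack([np.hstack(W[:2]),np.hstack(W[2:4])]))
cv2.imwrite("pics/m2.png",np.vstack([np.hstack(W[4:6]),np.hstack([W[6],W[6]*0])]))
E
```

```text
gl 324.04279136190803 184.89826257906384 3.1167
st 325.11634459692834 195.34377462502945 4.1
gm 325.8127900601071 184.9186812710585 5.3417
gs 325.3521731923889 184.25595523799765 6.8
cn 323.5657242952289 184.9075422137958 7.6917
rt 323.41464318376256 195.3972217089595 8.6667
cw 323.67724018596294 184.85315226088719 9.7083
```

View pics/m1.png

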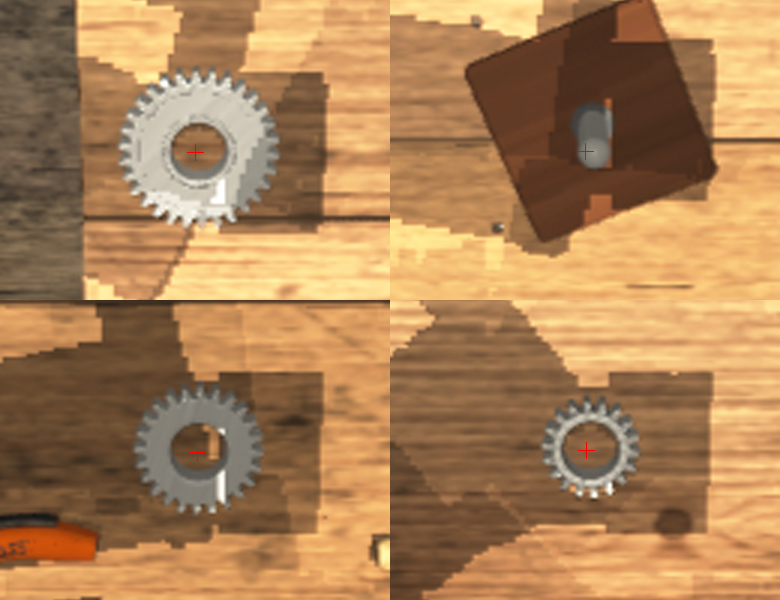

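View pics/m2.png

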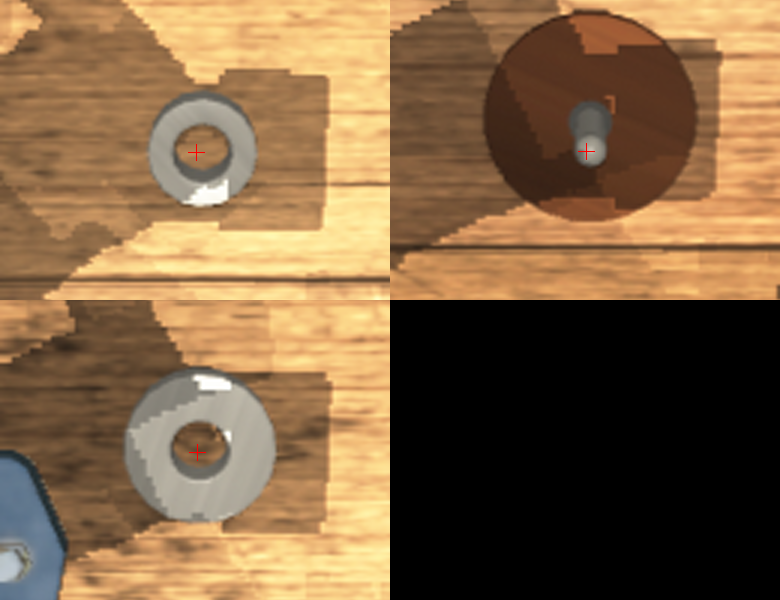

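View pics/w_cw.png

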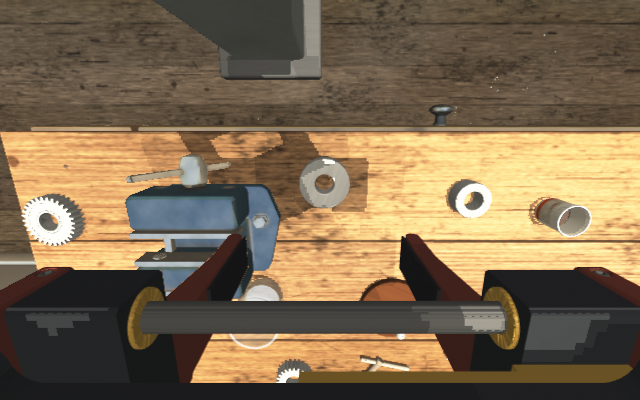

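The predicted crosses land within about 1 mm on all the pieces. The square post tip sits about 3 mm to +y of its prediction, and the round one about 1.5 mm. The vise is on the -y side of the wide collar, so I'll grip that along x. The large gear goes first.

```bash
cat >> h.py <<'E'
Q=np.pi/2
L={"gl":(429.7,-140.6),"gm":(665.5,145.3),"gs":(528,430.2),"cn":(401.7,357.7),"cw":(382.8,187.2)}
SQ=(599.2,-97.2); RD=(553.5,275.8)
def pick_place(n,yaw,post,base,dia,H=220,g=83,pyaw=None):
    pyaw=yaw if pyaw is None else pyaw
    x,y=L[n]; env.reach([x,y,H],quat(yaw)); 
    env.move_l([x,y,g],rate=130); set_gripper(0)
    s=env.read_state(); print(n,"width",s["width"],"force",s["grip_force"],"t",s["time_s"])
    if abs(s["width"]-dia)>4: print("BAD GRASP"); return False
    env.move_l([x,y,H],rate=150)
    env.reach([*post,H],quat(pyaw)); env.hold(.2)
    env.move_l([*post,g+70],rate=150)
    hit=env.move_l([*post,g+base+3],rate=80,f_stop=12)
    if hit: s=env.read_state(); print("EARLY CONTACT",s["tool_pos"],s["force"]); return False
    hit=env.move_l([*post,g+base-1],rate=20,f_stop=6)
    s=env.read_state(); print("seat",hit,s["tool_pos"]-[*post,g+base],s["force"])
    set_gripper(min(88,dia+18)); env.move_l([*post,H],rate=150)
    return True
E
python3 - <<'E'
from h import *
for n in L:
  for yaw in (0,Q,-Q): print(n,yaw,env.ik([*L[n],83],quat(yaw)))
for p in (SQ,RD):
  for yaw in (0,Q,-Q): print(p,yaw,env.ik([*p,95],quat(yaw)))
set_gripper(88)
print(pick_place("gl",Q,SQ,12,62,pyaw=0))
im,P,T=wrist("pics/w1.png")
E
```

```text
gl 0 [-0.3  0.6  2.1 -0.   0.5 -1.9]
gl 1.5707963267948966 None
gl -1.5707963267948966 [-0.3  0.6  2.1 -0.   0.5 -0.3]
gm 0 [ 0.2  0.8  1.6 -0.   0.8 -1.4]
gm 1.5707963267948966 None
gm -1.5707963267948966 [ 0.2  0.8  1.6 -0.   0.8  0.2]
gs 0 [ 0.7  0.8  1.6 -0.   0.8 -0.9]
gs 1.5707963267948966 [ 0.7  0.8  1.6 -0.   0.8 -2.5]
gs -1.5707963267948966 [ 0.7  0.8  1.6 -0.   0.8  0.7]
cn 0 [ 0.7  0.6  1.9 -0.   0.6 -0.9]
cn 1.5707963267948966 [ 0.7  0.6  1.9 -0.   0.6 -2.4]
cn -1.5707963267948966 [ 0.7  0.6  1.9 -0.   0.6  0.7]
cw 0 [ 0.4  0.6  2.2 -0.   0.4 -1.1]
cw 1.5707963267948966 None
cw -1.5707963267948966 [ 0.4  0.6  2.2 -0.   0.4  0.4]
(599.2, -97.2) 0 [-0.2  0.7  1.8 -0.   0.7 -1.8]
(599.2, -97.2) 1.5707963267948966 None
(599.2, -97.2) -1.5707963267948966 [-0.2  0.7  1.8 -0.   0.7 -0.2]
(553.5, 275.8) 0 [ 0.4  0.7  1.7 -0.   0.7 -1.1]
(553.5, 275.8) 1.5707963267948966 None
(553.5, 275.8) -1.5707963267948966 [ 0.4  0.7  1.7 -0.   0.7  0.4]Traceback (most recent call last):
  File "<stdin>", line 7, in <module>
  File "h.py", line 21, in pick_place
    x,y=L[n]; env.reach([x,y,H],quat(yaw));
              ~~~~~~~~~^^^^^^^^^^^^^^^^^^^
station.IKError: the arm cannot take that pose within its joint ranges
```

```bash
python3 - <<'E'
from h import *
print(pick_place("gl",-Q,SQ,12,62))
im,P,T=wrist("pics/w1.png")
E
```

```text
gl width 61.52572605650769 force 30.00107243657112 t 12.9333
seat True [ 0.8 -0.1  0.2] [-1.2  0.4  3.4]
True
```

View pics/w1.png

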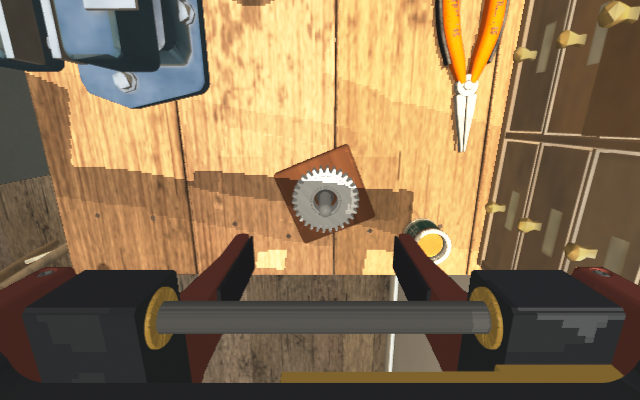

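The large gear is seated flat on the square stand with the post through its bore, around (325,202). Next are the other gears, then the collars.

```bash
python3 - <<'E'
from h import *
ok=pick_place("gm",0,SQ,30,50,H=230) and pick_place("gs",0,SQ,48,38,H=240)
if ok:
    env.hold(.2); im,P,T=wrist("pics/w2.png"); cv2.imwrite("pics/s2.png",viewer.camera("side")[130:350,220:500])
    k=im[130:270,250:400]; k=cv2.resize(k,(450,420)); s=cv2.imread("pics/s2.png"); 
    b=np.zeros((420,800,3),np.uint8); b[:,:450]=k; b[:220,455:735]=s; cv2.imwrite("pics/m3.png",b)
    print(pick_place("cw",-Q,RD,12,58,H=240,g=84) )
print(env.read_state()["time_s"])
E
```

```text
gm width 50.340564839679296 force 30.00056446879171 t 21.1417
seat True [ 0.6 -0.2  0.1] [ 0.  -0.8  4.7]
gs width 37.66000591707082 force 30.0004403013736 t 30.3167
seat True [ 0.5 -0.1  0.2] [-0.4 -0.9  5.3]
cw width 56.453460342700474 force 30.007471810095012 t 40.1417
seat True [ 0.6  0.4 -0.1] [-0.2  0.3  4.7]
True
45.7917
```

View pics/m3.png

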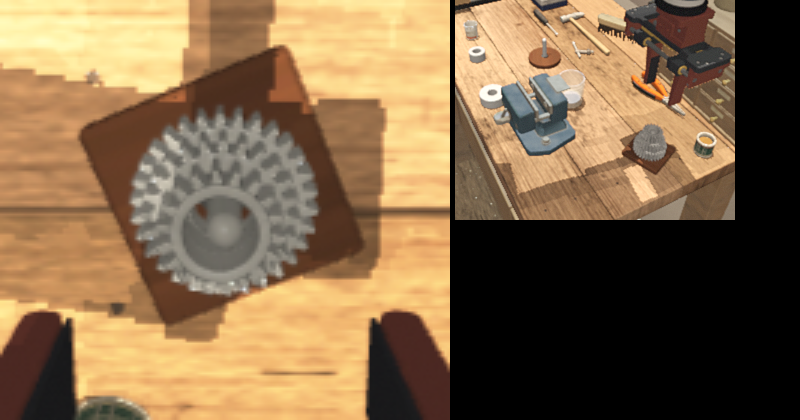

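All three gears are stacked, widest at the bottom, with the post through them. The wide collar's grip width read 56.5 instead of 58, so I'll look at it before going on.

```bash
python3 - <<'E'
from h import *
im,P,T=wrist("pics/w4.png"); s=viewer.camera("side")
b=np.zeros((420,800,3),np.uint8); b[:,:400]=cv2.resize(im[120:260,255:388],(400,420)); b[:,400:]=cv2.resize(s[135:240,240:340],(400,420)); cv2.imwrite("pics/m4.png",b)
E
```

```text
(no output)
```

View pics/m4.png

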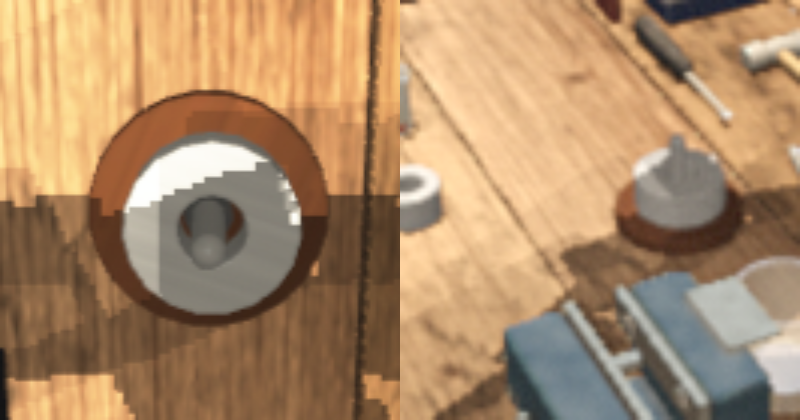

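The wide collar lies flat on the round stand with the post through it, and the glass is undisturbed. The narrow collar is last.

```bash
python3 - <<'E'
from h import *
print(pick_place("cn",-Q,RD,36,42,H=240,g=84))
env.reach([450,150,320],quat(-Q)); env.hold(.3)
s=viewer.camera("side"); cv2.imwrite("pics/f.png",cv2.resize(s[135:335,230:490],(780,600),interpolation=cv2.INTER_CUBIC)); print(env.read_state()["time_s"])
E
```

```text
cn width 41.67253222782253 force 30.000501656904817 t 48.6
seat True [0.6 0.3 0. ] [-0.8 -0.1  5.6]
True
54.8
```

View pics/f.png

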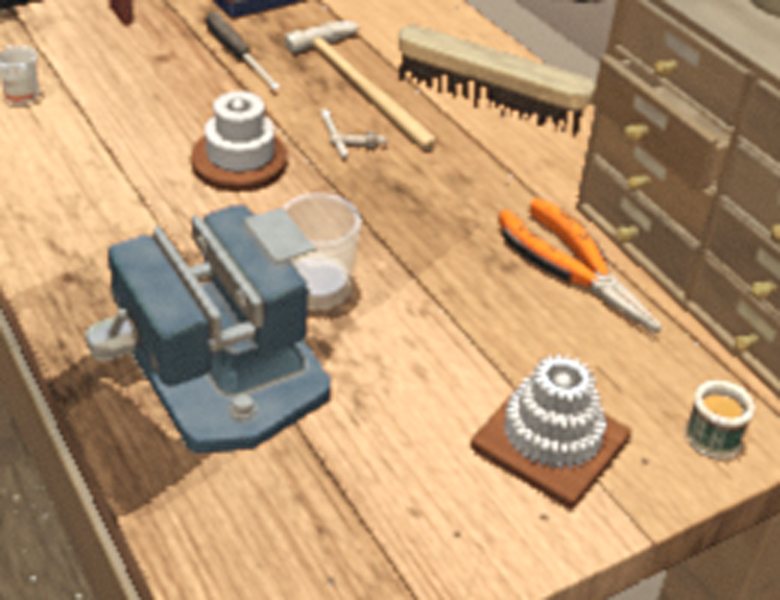

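Both stacks are complete and lie flat, at (558,410) and (239,135). The glass is still upright at (325,250), and the arm is clear of everything.

```bash
python3 -c "
from station import workorder
print(workorder.sign_off())"
```

```text
the job is handed in; nothing more can be done
None
```

The job is handed in: three gears on the square-base post and two collars on the round-base post, widest at the bottom and all lying flat, with the glass still standing, after about 55 s of the 112 s allowed.

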